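# Lock the analyser's service panel with its quarter-turn stud

### The arm

A 6-joint arm with a two-finger parallel gripper is mounted at the origin on the work surface. World frame = base frame: x ahead of the robot, y to its left, z up, the work surface at z = 0. Lengths are in m, angles in rad, forces in N, time in s.
With the tool pointing down it reaches from about 0.375 to 0.9 m from the base axis. Payload 3.1 kg.
Tool frame: the origin (TCP) lies between the finger pads; the fingertips stand 17 mm ahead of it and the grasp point (between the pads) lies 2 mm behind it (robot.nose_length is the distance from the TCP to the fingertips, in m); z points along the fingers, y is the line along which they close (so a half turn about z gives the same grasp; the last joint's range is limited). The gripper opens to 87 mm and grips with 3 to 60 N. Pads are 19 mm wide; open, the fingers measure 117 mm over their backs; the gripper's body (75 mm by 190 mm) begins 51 mm behind the grasp point.
Start: joints at [-1.327, 0.527, 1.433, -0, 1.181, -0.178], TCP at [0.256, -0.57, 0.216] pointing down, gripper open.
Joint ranges: [-3.08, 3.08], [-0.75, 2.2], [0.22, 2.44], [-1.43, 4.57], [0, 2.65], [-2.85, 2.85]. Speed limits (rad/s): [2.79, 2.79, 3.14, 3.14, 3.14, 3.14].

### API

Orientations are given as a unit quaternion [x, y, z, w].
In Python, from rig import robot, cams gives the robot as it stands.
- The arm moves only by the shell command python3 -m pendant 'ROWS' [FORCE]. ROWS is JSON, a list of rows, each an object with "jaw": the opening, from 0 (shut) to 1 (fully open); "linear": the shift along the tool's x, y, z in cm, a list of three; "twist": the turn about the tool's z in degrees. A call has 1 to 12 rows; each row shifts and turns the commanded pose from where the row before left it, along the tool's axes as they then stand; what a row does not reach is not made up. A row lasts 1/12 s, in which the tool goes at most 41.7 mm and 7.16 degrees, less where a joint would pass 70% of its speed; a pose out of reach is approached as far as the arm can. A call is refused whole if a number of a shift passes 4.17 or a number of a turn 7.16, either way. A call with a gripper value outside its range is refused whole. The fingers move at their own pace and stop on an object; FORCE is the grip in N (left out, the last holds). Time passes only in rows, so rows that do not move let the fingers close. It gives the time, the measured TCP pose, the force, the opening and the grip force at its end, in the units of the state.
- robot.get_obs(): the state, without advancing time (a new reading comes with each control period).
- cams.camera(name): name is "scene" or "top" or "wrist"; returns a dict with "color" (384x512x3 uint8, blue, green, red), "depth" (384x512 float32, m along the optical axis (not along the pixel's ray), 0 where there is no reading), "fov_y" (degrees; the focal length in pixels is half the picture's height over the tangent of half this angle, whatever the lens; pixels are square), "cx", "cy" (the principal point, pixels), "view" (4x4, takes a point from world to camera coordinates). Camera axes: x right, y down, z forward; pixel columns grow to the right and rows downward; lengths in m; the calibration is good to about 2 mm. The wrist camera is an equidistant fisheye: a pixel r from the principal point sees the ray r / f radians off the axis. A picture is of the moment at which its call begins.
- robot.hand_in(): hands the job in; it is judged then, once.
The state is a dict: "time": time; "q": joint angles; "joint_velocities": joint speeds; "joint_torque": joint torques, N m; "position": TCP position; "tool_rot": TCP orientation; "ft_force": force on the tool from outside, world axes, zero at the start; "moment": the same for the moment, N m; "grip_width": finger opening in m; "grip_force": force on a finger pad.
Only numpy, scipy, OpenCV 4.12 (cv2) and the standard library are available. Lean on these libraries where they do the work, as an engineer would, in place of code of your own. Each camera call takes 0.05 s, during which the arm holds its last target. There are 200 camera calls.

### The job

The white power unit's service panel is closed but not locked. Take the blue quarter-turn stud from the rack, line its crossbar up with the blue-framed slot, push it in against the spring, give it a quarter turn (either way) and let go, so that it stays locked in the panel. Leave the grey stud in the rack and the bottle standing where it is.

Things in the scene. Friction and masses are not known exactly. Their poses are not given: they have to be found in the camera images.
- blue_stud: Blue-headed stud, 120 g, hanging upright in a rack hole, underside 23 mm above the table; lift 25 mm to clear. Origin: centre of underside, z up. Sizes in mm: steel crossbar 44 along x, 14 along y, z 0-10; shank 14 across, to z 22; round flange 66 across, z 22-27; wing 40 along x, 14 along y, z 27-63 (grip it across y). Half a turn about z makes no difference.
- slot (a point): Slot centre on the panel's level top, 90 mm up, on a fixed 230 x 200 mm white unit. Slot 26 mm along x, 54 along y (crossbar enters along y), panel 8 mm thick, hollow below. A spring resists from 10 mm depth (of the stud's underside; 3 N) to 22 mm (5.5 N; flange on panel). Crossbar can turn at 18-22 mm; turned, it catches and rests 18 mm deep, flange 4 mm up; unturned, it pops up.
- grey_stud: Same shape and size with a grey head, for another panel: leave it. Origin as the blue one's. Both studs hang by their flanges in the two 54 mm round holes, 110 mm apart, of a white fixed rack 210 x 90 mm, 45 mm high; either may be in either hole.
- bottle: White reagent bottle with a red cap, 64 mm across, 150 mm tall, standing on the table between rack and unit, towards their far ends. Origin: centre of its underside.
Mind the look-alikes: they are no part of the job. Leave any orange or yellow look-alike of the bottle alone.

How it is judged:
By the outcome, as a careful person would: the job done as asked, in the order asked, and still so for the second after the job is handed in, with the robot touching nothing.
It also fails if it takes over 46 s, if anything falls off the work surface, if the arm or the gripper's body presses on something with over 40 N, if the wrist force passes 120 N, or if a joint passes its speed limit or range.

## Working session

There is one attempt and no reset: what is moved stays moved. The work goes in short steps, Python scripts to look and compute and a shell command to move; the robot and the scene stay as the last step left them, time stands still between calls to the robot, and variables do not carry over. Pictures are saved under pics/ and viewed, at most 10 in all, crops included, and the job is handed in when it is done.

```bash
ls; mkdir -p pics; cat > h.py <<'E'
import numpy as np, cv2
from rig import robot, cams
def ray(c,u,v):
    f=c["color"].shape[0]/2/np.tan(np.radians(c["fov_y"])/2)
    x=np.array([(u-c["cx"]),(v-c["cy"])],float)
    if c.get("fish"):
        r=np.hypot(*x); t=r/f; d=np.array([*(x/max(r,1e-9)*np.sin(t)),np.cos(t)])
    else: d=np.array([x[0]/f,x[1]/f,1])
    R=c["view"][:3,:3]; o=-R.T@c["view"][:3,3]; return o,R.T@d
def onz(c,u,v,z):
    o,d=ray(c,u,v); return o+d*(z-o[2])/d[2]
def get(n):
    c=cams.camera(n); c["fish"]=n=="wrist"; return c
E
python3 - <<'E'
from h import *
for n in ["top","scene"]:
    c=get(n); cv2.imwrite(f"pics/{n}0.png",c["color"]); np.save(f"pics/{n}0.npy",c,allow_pickle=True)
    print(n,ray(c,256,192),c["fov_y"])
print(robot.get_obs())
E
```

```text
pics
top (array([ 0.45451019, -0.05485854,  0.87559284]), array([ 0.19598624, -0.00599127, -0.98062314])) 56.78644996133144
scene (array([ 1.23262833, -0.40621162,  0.82039558]), array([-0.61604041,  0.34128444, -0.71001546])) 46.973361255029396
{'time': 0.1, 'q': array([-1.32651495e+00,  5.28342354e-01,  1.43376238e+00,  1.88794253e-05,
        1.18142582e+00, -1.78500376e-01]), 'joint_velocities': array([-2.43488876e-03, -4.52195622e-04, -3.44691628e-03,  5.23496470e-04,
       -3.55517343e-05,  7.82984570e-04]), 'joint_torque': array([-8.35142437e-04, -4.40985775e+01, -1.77150249e+01,  6.34745951e-02,
        5.33614482e-02, -4.00755243e-05]), 'position': array([ 0.25630374, -0.56929421,  0.21529222]), 'tool_rot': array([ 9.77740321e-01,  2.09816408e-01, -2.31386468e-05, -9.68715353e-04]), 'ft_force': array([-0.55840039, -0.3562911 ,  0.0686965 ]), 'moment': array([0.02929226, 0.03871078, 0.05257864]), 'grip_force': 0.0, 'grip_width': 0.08686014583303452}
```

View pics/top0.png

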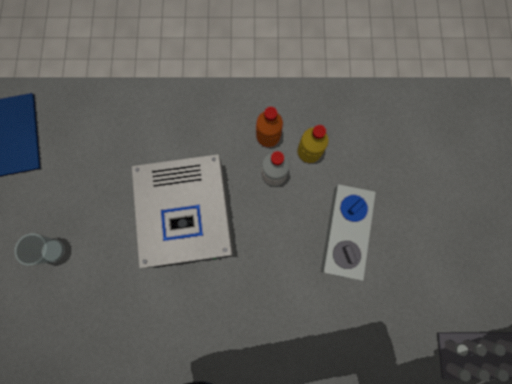

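View pics/scene0.png

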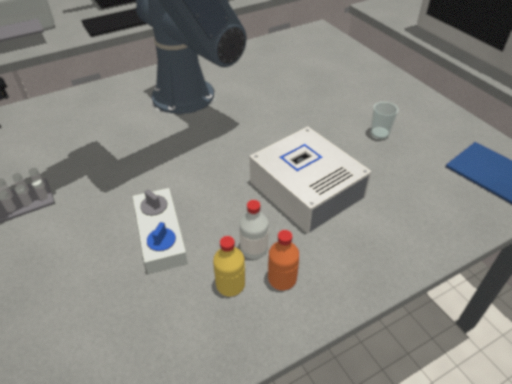

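The top view shows the blue stud at (354,208), the grey one at (347,254), the slot at (182,222) and the white bottle at (275,170). The yellow and orange look-alikes are beyond it. The scene view agrees. Next I measure the stud and the slot.

```bash
python3 - <<'E'
from h import *
c=np.load("pics/top0.npy",allow_pickle=True).item()
hsv=cv2.cvtColor(c["color"],cv2.COLOR_BGR2HSV)
m=cv2.inRange(hsv,(100,120,50),(130,255,255))
cs,_=cv2.findContours(m,cv2.RETR_EXTERNAL,cv2.CHAIN_APPROX_NONE)
for k in cs:
    if cv2.contourArea(k)<100: continue
    r=cv2.minAreaRect(k); print("blue",r)
    if r[0][0]>300: print("stud flange",onz(c,*r[0],.05))
    elif r[0][0]>100:
        P=np.array([onz(c,*p,.09) for p in cv2.boxPoints(r)]); print("frame",P[:,:2],P.mean(0))
        e=[P[1]-P[0],P[2]-P[1]]; print([ (np.linalg.norm(x),np.degrees(np.arctan2(x[1],x[0]))) for x in e])
# dark slot
sub=hsv[:,:,2]; s=np.zeros_like(sub); s[210:234,168:196]=(sub[210:234,168:196]<80)*255
k=max(cv2.findContours(s,cv2.RETR_EXTERNAL,cv2.CHAIN_APPROX_NONE)[0],key=cv2.contourArea)
r=cv2.minAreaRect(k);P=np.array([onz(c,*p,.09) for p in cv2.boxPoints(r)]);print("slot",r,P[:,:2],P.mean(0))
for n,p,z in [("grey",(347,254),.05),("cap",(278,158),.15),("wing0",(348,215),.086),("wing1",(362,200),.086),("rackcorners",(341,186),.045),("",(374,190),.045),("",(362,278),.045),("",(325,272),.045)]: print(n,onz(c,*p,z))
crop=np.hstack([cv2.resize(c["color"][a:a+80,b:b+80],(400,400),interpolation=cv2.INTER_CUBIC) for a,b in[(170,315),(182,142)]])
cv2.imwrite("pics/crop1.png",crop)
E
```

```text
blue ((181.05001831054688, 222.35000610351562), (29.839902877807617, 39.032291412353516), 81.8698959350586)
frame [[0.56960571 0.15540321]
 [0.58214334 0.06960393]
 [0.51633833 0.05818008]
 [0.5042199  0.14258604]] [0.54307682 0.10644331 0.09      ]
[(np.float64(0.08671048730789471), np.float64(-81.68635123553301)), (np.float64(0.06678924918271154), np.float64(-170.15152022671236))]
blue ((353.5, 207.5), (25.0, 25.0), 90.0)
stud flange [ 0.58256912 -0.28897577  0.05      ]
blue ((19.0, 134.5), (81.0, 38.0), 90.0)
slot ((181.33998107910156, 222.37997436523438), (10.465181350708008, 23.4759464263916), 81.8698959350586) [[0.55053506 0.13358531]
 [0.55799232 0.08225614]
 [0.53494544 0.0781559 ]
 [0.52757659 0.12919119]] [0.54276235 0.10579713 0.09      ]
grey [ 0.47500773 -0.26808921  0.05      ]
cap [ 0.67324979 -0.10607434  0.15      ]
wing0 [ 0.5600142  -0.26551076  0.086     ]
wing1 [ 0.59410912 -0.29891086  0.086     ]
rackcorners [ 0.63532887 -0.26337613  0.045     ]
 [ 0.62562203 -0.34171726  0.045     ]
 [ 0.42148583 -0.30066328  0.045     ]
 [ 0.43471168 -0.21712287  0.045     ]
```

View pics/crop1.png

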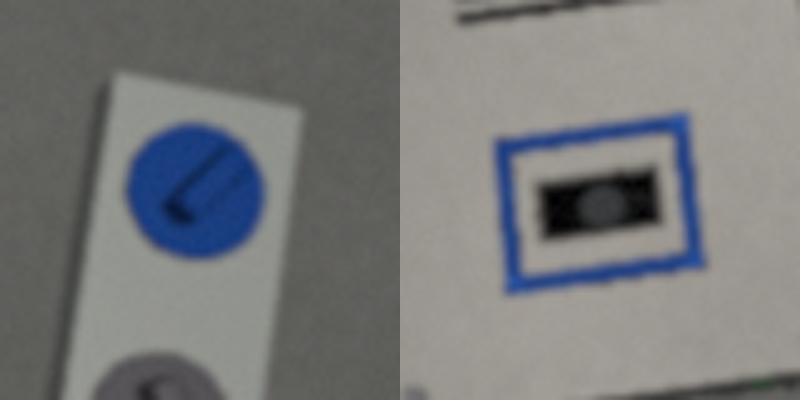

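```bash
A='{"jaw":1,"linear":[3.4,-1.0,0],"twist":0}'; python3 -m pendant '[{"jaw":1,"linear":[3.4,-1.0,0],"twist":0},{"jaw":1,"linear":[3.4,-1.0,0],"twist":0},{"jaw":1,"linear":[3.4,-1.0,0],"twist":0},{"jaw":1,"linear":[3.4,-1.0,0],"twist":0},{"jaw":1,"linear":[3.4,-1.0,0],"twist":0},{"jaw":1,"linear":[3.4,-1.0,0],"twist":0},{"jaw":1,"linear":[3.4,-1.0,0],"twist":0},{"jaw":1,"linear":[3.4,-1.0,0],"twist":0},{"jaw":1,"linear":[3.4,-1.0,0],"twist":0},{"jaw":1,"linear":[3.4,-1.0,0],"twist":0},{"jaw":1,"linear":[3.4,-1.0,0],"twist":0},{"jaw":1,"linear":[3.4,-1.0,0],"twist":0}]'
python3 -m pendant '[{"jaw":1,"linear":[0,0,0],"twist":-7},{"jaw":1,"linear":[0,0,0],"twist":-7},{"jaw":1,"linear":[0,0,0],"twist":-7},{"jaw":1,"linear":[0,0,0],"twist":-7},{"jaw":1,"linear":[0,0,0],"twist":-7},{"jaw":1,"linear":[0,0,0],"twist":-7},{"jaw":1,"linear":[0,0,0],"twist":-7},{"jaw":1,"linear":[0,0,0],"twist":-7},{"jaw":1,"linear":[0,0,0],"twist":-7},{"jaw":1,"linear":[0,0,0],"twist":-7},{"jaw":1,"linear":[0,0,0],"twist":-7},{"jaw":1,"linear":[0,0,0],"twist":-7}]'
python3 -m pendant '[{"jaw":1,"linear":[0,0,0],"twist":-7},{"jaw":1,"linear":[0,0,0],"twist":-7},{"jaw":1,"linear":[0,0,0],"twist":-7},{"jaw":1,"linear":[0,0,0],"twist":-7},{"jaw":1,"linear":[0,0,0],"twist":0},{"jaw":1,"linear":[0,0,0],"twist":0}]'
python3 - <<'E'
from h import *
c=get("wrist"); cv2.imwrite("pics/w1.png",c["color"]); np.save("pics/w1.npy",c,allow_pickle=True)
o=robot.get_obs(); print(o["time"],o["position"],o["q"],np.degrees(2*np.arctan2(o["tool_rot"][1],o["tool_rot"][0])),ray(c,256,192),c["fov_y"])
E
```

```text
time: 1.1
position: [0.5802, -0.2915, 0.2156]
tool_rot: [0.978, 0.21, -0.0, -0.0]
ft_force: [0.7, 0.5, -1.0]
grip_width: 0.087
grip_force: 0.0
time: 2.1
position: [0.5789, -0.2928, 0.2155]
tool_rot: [0.584, 0.812, 0.0, -0.001]
ft_force: [0.6, -0.3, 0.3]
grip_width: 0.0873
grip_force: 0.0
time: 2.6
position: [0.5791, -0.2929, 0.2157]
tool_rot: [0.374, 0.927, 0.0, -0.0]
ft_force: [0.1, 1.1, -0.9]
grip_width: 0.0869
grip_force: 0.0
2.65 [ 0.5791267  -0.29291674  0.2157649 ] [-6.40190813e-01  5.61266726e-01  1.36827867e+00  9.09368587e-05
  1.21284279e+00 -1.44399558e+00] 136.052793390621 (array([ 0.52813975, -0.24406554,  0.38498254]), array([ 0.18671255, -0.18087275, -0.96562077])) 65.70646984690485
```

View pics/w1.png

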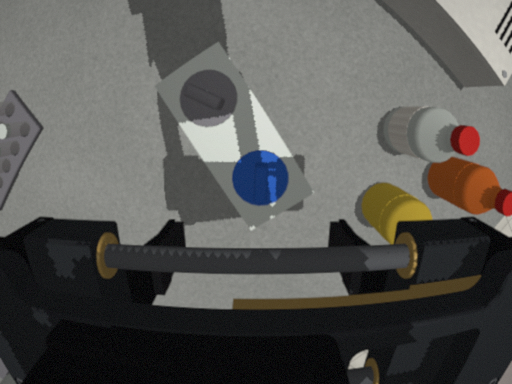

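The wrist view shows the blue stud at (260,178) with its wing almost vertical in the image, near columns 264–276. The grey stud is at (208,98). I'll enlarge it and measure.

```bash
python3 - <<'E'
from h import *
c=np.load("pics/w1.npy",allow_pickle=True).item()
hsv=cv2.cvtColor(c["color"],cv2.COLOR_BGR2HSV)
m=cv2.inRange(hsv,(100,120,30),(130,255,255)); m[:140]=0;m[215:]=0
k=max(cv2.findContours(m,cv2.RETR_EXTERNAL,cv2.CHAIN_APPROX_NONE)[0],key=cv2.contourArea)
# flange top rim points cast onto z=.05, circle
P=np.array([onz(c,*p[0],.05)[:2] for p in k]); print("flange circ",cv2.minEnclosingCircle((P*1000).astype(np.float32)))
print(cv2.fitEllipse((P*1000).astype(np.float32)))
cv2.imwrite("pics/crop2.png",cv2.resize(c["color"][140:215,220:300],(800,750)[:2],interpolation=cv2.INTER_CUBIC)[:600])
print(np.percentile(hsv[:,:,2][m>0],[5,25,50,75,95]))
E
```

```text
flange circ ((584.280029296875, -291.9944152832031), 32.34010696411133)
((584.0140991210938, -291.9135437011719), (62.995845794677734, 63.232723236083984), 62.53972625732422)
[ 95. 100. 102. 104. 184.]
```

View pics/crop2.png

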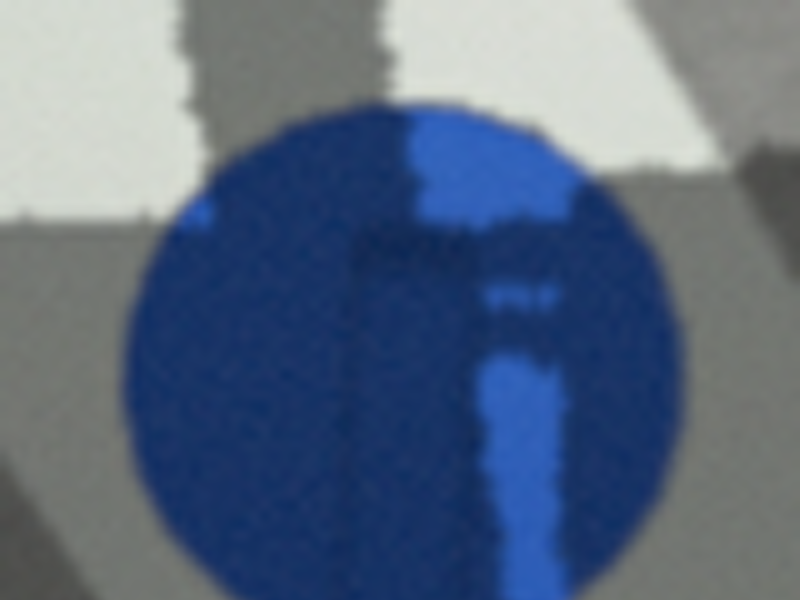

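```bash
python3 - <<'E'
from h import *
c=np.load("pics/w1.npy",allow_pickle=True).item()
for z in (.05,.086): print([np.round(onz(c,220+a/10,140+b/10,z)[:2]*1000,1) for a,b in[(352,285),(475,285),(345,590),(355,225),(475,225)]])
g=cv2.cvtColor(c["color"],cv2.COLOR_BGR2GRAY)[155:215,235:290]; g=np.clip((g.astype(float)-20)*5,0,255).astype(np.uint8)
g=cv2.resize(c["color"][155:215,235:290],(550,600),interpolation=cv2.INTER_CUBIC).astype(float)
cv2.imwrite("pics/crop3.png",np.clip((cv2.GaussianBlur(g,(0,0),6)-np.array([70,20,5]))*np.array([4,4,6]),0,255))
E
```

```text
[array([ 572.2, -288.1]), array([ 582., -278.]), array([ 597.8, -314. ]), array([ 567.5, -283. ]), array([ 577. , -273.2])]
[array([ 567.5, -283.4]), array([ 576.2, -274.3]), array([ 590.3, -306.5]), array([ 563.2, -278.8]), array([ 571.7, -270. ])][ WARN:0@0.396] global loadsave.cpp:1063 imwrite_ Unsupported depth image for selected encoder is fallbacked to CV_8U.
```

View pics/crop3.png

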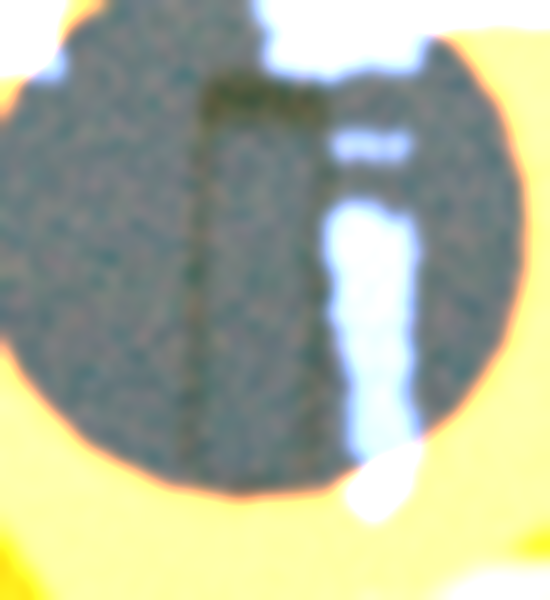

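```bash
python3 - <<'E'
from h import *
c=np.load("pics/w1.npy",allow_pickle=True).item()
P=[onz(c,235+a/10-.45,155+b/10-.45,.086)[:2]*1000 for a,b in[(212,122),(318,122),(197,470),(304,470)]]
print(np.round(P,1)); f=lambda d:np.degrees(np.arctan2(d[1],d[0]))
print("left",f(P[2]-P[0]),"right",f(P[3]-P[1]),"end",f(P[1]-P[0]),"mid axis",f((P[2]+P[3]-P[0]-P[1])),"w",np.linalg.norm(P[1]-P[0]),"c of edge",(P[0]+P[1])/2)
ctr=np.array([584.1,-292]); 
o=robot.get_obs(); d=ctr/1000-o["position"][:2]
y=np.radians(136.05); print("tool dx,dy",d@[np.cos(y),np.sin(y)],d@[np.sin(y),-np.cos(y)])
E
```

```text
[[ 566.6 -281.7]
 [ 574.1 -273.9]
 [ 592.1 -308.6]
 [ 600.  -300.5]]
left -46.44417556591664 right -45.78684863037797 end 46.06351331637878 mid axis -46.1155214811659 w 10.821366736692557 c of edge [ 570.33123983 -277.81946218]
tool dx,dy -0.0029442639433985003 0.004111625264140414
```

```bash
python3 -m pendant '[{"jaw":1,"linear":[0,0,0],"twist":2.1},{"jaw":1,"linear":[-0.28,0.42,2.0],"twist":0},{"jaw":1,"linear":[0,0,2.5],"twist":0},{"jaw":1,"linear":[0,0,2.5],"twist":0},{"jaw":1,"linear":[0,0,2.5],"twist":0},{"jaw":1,"linear":[0,0,2.0],"twist":0},{"jaw":1,"linear":[0,0,1.5],"twist":0},{"jaw":1,"linear":[0,0,1.0],"twist":0},{"jaw":1,"linear":[0,0,0.47],"twist":0},{"jaw":1,"linear":[0,0,0],"twist":0},{"jaw":1,"linear":[0,0,0],"twist":0}]'
python3 -m pendant '[{"jaw":0,"linear":[0,0,0],"twist":0},{"jaw":0,"linear":[0,0,0],"twist":0},{"jaw":0,"linear":[0,0,0],"twist":0},{"jaw":0,"linear":[0,0,0],"twist":0},{"jaw":0,"linear":[0,0,0],"twist":0},{"jaw":0,"linear":[0,0,0],"twist":0},{"jaw":0,"linear":[0,0,0],"twist":0},{"jaw":0,"linear":[0,0,0],"twist":0}]' 35
```

```text
time: 3.57
position: [0.5847, -0.2925, 0.072]
tool_rot: [0.39, 0.921, -0.0, 0.001]
ft_force: [0.0, 0.2, 0.4]
grip_width: 0.0872
grip_force: 0.0
time: 4.23
position: [0.5843, -0.2922, 0.0715]
tool_rot: [0.39, 0.921, -0.0, 0.0]
ft_force: [0.2, 0.3, -0.6]
grip_width: 0.0418
grip_force: 0.0
```

```bash
python3 -m pendant '[{"jaw":0,"linear":[0,0,0],"twist":0},{"jaw":0,"linear":[0,0,0],"twist":0},{"jaw":0,"linear":[0,0,0],"twist":0},{"jaw":0,"linear":[0,0,0],"twist":0},{"jaw":0,"linear":[0,0,0],"twist":0},{"jaw":0,"linear":[0,0,0],"twist":0},{"jaw":0,"linear":[0,0,0],"twist":0},{"jaw":0,"linear":[0,0,0],"twist":0}]' 35
```

```text
time: 4.9
position: [0.5842, -0.2922, 0.0714]
tool_rot: [0.39, 0.921, 0.0, -0.0]
ft_force: [0.2, 0.9, -0.5]
grip_width: 0.0134
grip_force: 35.0
```

```bash
python3 -m pendant '[{"jaw":0,"linear":[0,0,-0.8],"twist":0},{"jaw":0,"linear":[0,0,-2],"twist":0},{"jaw":0,"linear":[0,0,-2.5],"twist":0},{"jaw":0,"linear":[0,0,-2.5],"twist":0},{"jaw":0,"linear":[0,0,-2],"twist":0},{"jaw":0,"linear":[0,0,-0.5],"twist":0}]'
python3 -m pendant '[{"jaw":0,"linear":[1.3,1.0,0],"twist":0},{"jaw":0,"linear":[2.6,2.06,0],"twist":0},{"jaw":0,"linear":[2.6,2.06,0],"twist":0},{"jaw":0,"linear":[2.6,2.06,0],"twist":0},{"jaw":0,"linear":[2.6,2.06,0],"twist":0},{"jaw":0,"linear":[2.6,2.06,0],"twist":0},{"jaw":0,"linear":[2.6,2.06,0],"twist":0},{"jaw":0,"linear":[2.6,2.06,0],"twist":0},{"jaw":0,"linear":[2.6,2.06,0],"twist":0},{"jaw":0,"linear":[2.6,2.06,0],"twist":0},{"jaw":0,"linear":[1.3,1.0,0],"twist":0}]'
python3 -m pendant '[{"jaw":0,"linear":[0,0,0],"twist":7},{"jaw":0,"linear":[0,0,0],"twist":7},{"jaw":0,"linear":[0,0,0],"twist":7},{"jaw":0,"linear":[0,0,0],"twist":7},{"jaw":0,"linear":[0,0,0],"twist":7},{"jaw":0,"linear":[0,0,0],"twist":0},{"jaw":0,"linear":[0,0,0],"twist":0}]'
python3 - <<'E'
from h import *
c=get("wrist"); cv2.imwrite("pics/w2.png",c["color"]); np.save("pics/w2.npy",c,allow_pickle=True)
o=robot.get_obs(); print(o["time"],o["position"],o["q"],np.degrees(2*np.arctan2(o["tool_rot"][1],o["tool_rot"][0])),ray(c,256,192))
E
```

```text
time: 5.4
position: [0.5863, -0.2935, 0.179]
tool_rot: [0.39, 0.921, -0.001, 0.004]
ft_force: [0.3, 0.0, -1.4]
grip_width: 0.0131
grip_force: 35.0
time: 6.32
position: [0.5473, 0.0421, 0.1729]
tool_rot: [0.389, 0.921, 0.0, -0.003]
ft_force: [-0.3, -0.9, -0.6]
grip_width: 0.0133
grip_force: 35.0
time: 6.9
position: [0.5492, 0.0382, 0.1733]
tool_rot: [0.647, 0.762, -0.001, -0.001]
ft_force: [0.1, 0.2, -1.2]
grip_width: 0.0135
grip_force: 35.0
6.95 [0.54952383 0.03799666 0.17355543] [-1.33943061e-01  4.84661831e-01  1.66223429e+00  1.57819331e-04
  9.97092914e-01 -2.96476250e-01] 99.30754891565896 (array([0.53849206, 0.10791721, 0.34263328]), array([ 0.03856591, -0.25652873, -0.96576689]))
```

View pics/w2.png

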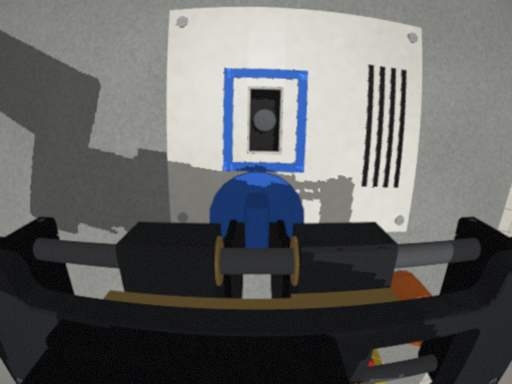

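The slot is clearly visible at (265,120), inside the blue frame. The held stud's flange is at (257,215). Next I measure the slot in this view and check where the stud sits in the grip.

```bash
python3 - <<'E'
from h import *
c=np.load("pics/w2.npy",allow_pickle=True).item()
hsv=cv2.cvtColor(c["color"],cv2.COLOR_BGR2HSV)
def rect(m):
    k=max(cv2.findContours(m,cv2.RETR_EXTERNAL,cv2.CHAIN_APPROX_NONE)[0],key=cv2.contourArea)
    P=np.array([onz(c,*p[0],.09)[:2]*1000 for p in k]).astype(np.float32); r=cv2.minAreaRect(P); B=cv2.boxPoints(r)
    e=[B[1]-B[0],B[2]-B[1]]; l=max(e,key=np.linalg.norm)
    print(np.round(r[0],1),np.round(r[1],1),"long axis",np.degrees(np.arctan2(l[1],l[0]))%180); return np.array(r[0])
m=cv2.inRange(hsv,(100,120,50),(130,255,255)); m[176:]=0; f=m.copy(); f[171:]=0; F=rect(f[:,:])
s=cv2.inRange(hsv[:,:,2],0,110); s[:80]=0;s[160:]=0;s[:,:240]=0;s[:,290:]=0; S=rect(s)
b=cv2.inRange(hsv,(100,120,30),(130,255,255)); b[:174]=0
k=max(cv2.findContours(b,cv2.RETR_EXTERNAL,cv2.CHAIN_APPROX_NONE)[0],key=cv2.contourArea)
o=robot.get_obs(); y=2*np.arctan2(o["tool_rot"][1],o["tool_rot"][0]); X=np.array([np.cos(y),np.sin(y)]);Y=np.array([np.sin(y),-np.cos(y)])
P=np.array([onz(c,*p[0],o["position"][2]-.0214)[:2]*1000 for p in k if p[0][1]<212])
A=np.c_[2*P,np.ones(len(P))]; q=np.linalg.lstsq(A,(P**2).sum(1),rcond=None)[0]; C=q[:2]; print("flange C",C,"R",np.sqrt(q[2]+C@C),"rel tool",(C-o["position"][:2]*1000)@X,(C-o["position"][:2]*1000)@Y)
for T in (F,S): d=T-o["position"][:2]*1000; print("to go tool x,y mm",d@X,d@Y)
E
```

```text
[545.5 103.9] [69.7 87.6] long axis 98.0673
[545.4 104.2] [25.2 52.7] long axis 97.72831
flange C [549.32685641  38.90173736] R 31.78683701034108 rel tool 0.9250204119402684 -0.04800110516766508
to go tool x,y mm 65.72026501483053 6.652970474400435
to go tool x,y mm 66.04261808466212 6.599420387733394
```

```bash
python3 -m pendant '[{"jaw":0,"linear":[0,0,0],"twist":1.3},{"jaw":0,"linear":[1.5,0.1,0],"twist":0},{"jaw":0,"linear":[2.0,0.2,0],"twist":0},{"jaw":0,"linear":[2.0,0.2,0],"twist":0},{"jaw":0,"linear":[1.05,0.02,0],"twist":0},{"jaw":0,"linear":[0,0,1.0],"twist":0},{"jaw":0,"linear":[0,0,1.0],"twist":0},{"jaw":0,"linear":[0,0,0],"twist":0},{"jaw":0,"linear":[0,0,0],"twist":0},{"jaw":0,"linear":[0,0,0],"twist":0}]'
python3 - <<'E'
from h import *
o=robot.get_obs(); y=2*np.arctan2(o["tool_rot"][1],o["tool_rot"][0]); X=np.array([np.cos(y),np.sin(y)]);Y=np.array([np.sin(y),-np.cos(y)])
d=np.array([545.4,104.1])-o["position"][:2]*1000; print(o["position"],np.degrees(y),d@X,d@Y)
E
```

```text
time: 7.78
position: [0.5469, 0.1022, 0.154]
tool_rot: [0.658, 0.753, -0.0, -0.0]
ft_force: [-0.8, -0.1, -0.2]
grip_width: 0.0137
grip_force: 35.0
[0.5469266  0.10215828 0.15397088] 97.76330222600302 2.130136956226768 -1.2503237869386816
```

```bash
python3 -m pendant '[{"jaw":0,"linear":[0.15,-0.12,0],"twist":0},{"jaw":0,"linear":[0,0,0.8],"twist":0},{"jaw":0,"linear":[0,0,0.6],"twist":0},{"jaw":0,"linear":[0,0,0.5],"twist":0},{"jaw":0,"linear":[0,0,0.5],"twist":0},{"jaw":0,"linear":[0,0,0],"twist":0},{"jaw":0,"linear":[0,0,0],"twist":0}]' 50
```

```text
time: 8.37
position: [0.5452, 0.1044, 0.1299]
tool_rot: [0.657, 0.754, -0.0, -0.0]
ft_force: [0.3, 0.3, -0.9]
grip_width: 0.0135
grip_force: 50.0
```

No contact, so the crossbar is inside the slot. Next I push in gently.

```bash
python3 -m pendant '[{"jaw":0,"linear":[0,0,0.4],"twist":0},{"jaw":0,"linear":[0,0,0.4],"twist":0},{"jaw":0,"linear":[0,0,0.3],"twist":0},{"jaw":0,"linear":[0,0,0],"twist":0},{"jaw":0,"linear":[0,0,0],"twist":0}]'
python3 -m pendant '[{"jaw":0,"linear":[0,0,0.1],"twist":0},{"jaw":0,"linear":[0,0,0],"twist":0},{"jaw":0,"linear":[0,0,0],"twist":0}]'
```

```text
time: 8.78
position: [0.5461, 0.1044, 0.1198]
tool_rot: [0.657, 0.754, 0.0, 0.0]
ft_force: [0.3, 0.2, 2.8]
grip_width: 0.0132
grip_force: 50.0
time: 9.03
position: [0.5461, 0.1044, 0.1188]
tool_rot: [0.657, 0.754, 0.0, 0.0]
ft_force: [0.7, -0.2, 3.5]
grip_width: 0.0129
grip_force: 50.0
```

```bash
python3 -m pendant '[{"jaw":0,"linear":[0,0,0.15],"twist":0},{"jaw":0,"linear":[0,0,0],"twist":0},{"jaw":0,"linear":[0,0,0],"twist":0}]'
python3 -m pendant '[{"jaw":0,"linear":[0,0,0],"twist":5},{"jaw":0,"linear":[0,0,0],"twist":5},{"jaw":0,"linear":[0,0,0],"twist":5},{"jaw":0,"linear":[0,0,0],"twist":5},{"jaw":0,"linear":[0,0,0],"twist":0}]'
```

```text
time: 9.28
position: [0.546, 0.1044, 0.1171]
tool_rot: [0.657, 0.754, 0.0, 0.0]
ft_force: [-0.3, 0.3, 4.2]
grip_width: 0.0133
grip_force: 50.0
time: 9.7
position: [0.5453, 0.1044, 0.1169]
tool_rot: [0.779, 0.628, -0.0, -0.0]
ft_force: [0.3, -0.0, 3.8]
grip_width: 0.0135
grip_force: 50.0
```

```bash
python3 -m pendant '[{"jaw":0,"linear":[0,0,0],"twist":7},{"jaw":0,"linear":[0,0,0],"twist":7},{"jaw":0,"linear":[0,0,0],"twist":7},{"jaw":0,"linear":[0,0,0],"twist":7},{"jaw":0,"linear":[0,0,0],"twist":7},{"jaw":0,"linear":[0,0,0],"twist":7},{"jaw":0,"linear":[0,0,0],"twist":7},{"jaw":0,"linear":[0,0,0],"twist":7},{"jaw":0,"linear":[0,0,0],"twist":7},{"jaw":0,"linear":[0,0,0],"twist":7},{"jaw":0,"linear":[0,0,0],"twist":0},{"jaw":0,"linear":[0,0,0],"twist":0}]'
python3 - <<'E'
from h import *
o=robot.get_obs(); y=2*np.arctan2(o["tool_rot"][1],o["tool_rot"][0]); print(o["position"],np.degrees(y),o["moment"],o["q"])
E
```

```text
time: 10.7
position: [0.5452, 0.1044, 0.1169]
tool_rot: [0.998, 0.07, -0.0, -0.0]
ft_force: [-0.2, 0.6, 4.0]
grip_width: 0.0136
grip_force: 50.0
[0.54522878 0.10437157 0.11689634] 8.083498865163179 [ 0.01801251  0.05914101 -0.03700499] [-1.21616820e-02  5.72111458e-01  1.69956948e+00 -2.26891082e-05
  8.70591413e-01  1.41756560e+00]
```

```bash
python3 -m pendant '[{"jaw":0,"linear":[0,0,-0.15],"twist":0},{"jaw":0,"linear":[0,0,-0.15],"twist":0},{"jaw":0,"linear":[0,0,0],"twist":0},{"jaw":0,"linear":[0,0,0],"twist":0}]'
python3 -m pendant '[{"jaw":0.6,"linear":[0,0,0],"twist":0},{"jaw":0.6,"linear":[0,0,0],"twist":0},{"jaw":0.6,"linear":[0,0,0],"twist":0},{"jaw":0.6,"linear":[0,0,0],"twist":0},{"jaw":0.6,"linear":[0,0,0],"twist":0},{"jaw":0.6,"linear":[0,0,0],"twist":0},{"jaw":0.6,"linear":[0,0,0],"twist":0},{"jaw":0.6,"linear":[0,0,0],"twist":0}]'
python3 -m pendant '[{"jaw":0.6,"linear":[0,0,-1],"twist":0},{"jaw":0.6,"linear":[0,0,-2],"twist":0},{"jaw":0.6,"linear":[0,0,-2.5],"twist":0},{"jaw":0.6,"linear":[0,0,-2.5],"twist":0},{"jaw":0.6,"linear":[0,0,-2],"twist":0},{"jaw":0.6,"linear":[-2,0,0],"twist":0},{"jaw":0.6,"linear":[-3,0,0],"twist":0},{"jaw":0.6,"linear":[-2,0,0],"twist":0},{"jaw":0.6,"linear":[0,0,0],"twist":0},{"jaw":0.6,"linear":[0,0,0],"twist":0}]'
python3 - <<'E'
from h import *
c=get("wrist");t=get("top"); cv2.imwrite("pics/end.png",np.hstack([cv2.resize(c["color"],(400,300)),cv2.resize(t["color"],(400,300))]))
hsv=cv2.cvtColor(c["color"],cv2.COLOR_BGR2HSV)
D=c["depth"];print(robot.get_obs()["position"])
R=c["view"][:3,:3];m=cv2.inRange(hsv,(100,120,30),(130,255,255))
v,u=np.nonzero(m&(D>0).astype(np.uint8)*255)
zs=[]
for a,b in zip(u[::7],v[::7]):
    o,d=ray(c,a,b); zc=(R@d)[2]; zs.append((o+d*D[b,a]/zc)[2])
print(np.histogram(zs,np.arange(.08,.17,.004)))
E
```

```text
time: 11.03
position: [0.5453, 0.1044, 0.12]
tool_rot: [0.998, 0.069, -0.0, -0.0]
ft_force: [-1.3, 0.2, 3.0]
grip_width: 0.0135
grip_force: 50.0
time: 11.7
position: [0.5455, 0.1044, 0.1199]
tool_rot: [0.998, 0.068, -0.0, -0.0]
ft_force: [0.2, -1.2, 0.6]
grip_width: 0.0508
grip_force: 0.0
time: 12.53
position: [0.4758, 0.0949, 0.2209]
tool_rot: [0.998, 0.068, 0.001, 0.0]
ft_force: [0.8, 0.5, 0.4]
grip_width: 0.0523
grip_force: 0.0
[0.47781906 0.09481411 0.22081993]
(array([  0,   0, 184,  36, 266, 117,   0,   0,   0,   0,   0,   0,   1,
        83,  26,   0,   0,   0,   0,   0,   0,   0]), array([0.08 , 0.084, 0.088, 0.092, 0.096, 0.1  , 0.104, 0.108, 0.112,
       0.116, 0.12 , 0.124, 0.128, 0.132, 0.136, 0.14 , 0.144, 0.148,
       0.152, 0.156, 0.16 , 0.164, 0.168]))
```

View pics/end.png

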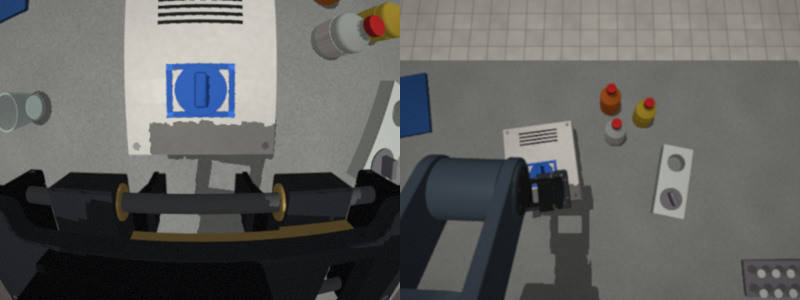

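The stud sits locked in the panel: the flange top measures about 99 mm and the wing top about 135 mm, as expected at rest depth. Its wing, at (200,90), lies across the slot. The grey stud is still in the rack and the bottle is still standing.

```bash
python3 -c "from rig import robot; print(robot.hand_in())"
```

```text
the job is handed in; nothing more can be done
None
```

The blue stud is locked in the panel after a quarter turn and resting at its catch height; the grey stud and the bottle were left where they were, and I handed the job in at about 12.6 s of the 46 s allowed.

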